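Pin the drying arm to its hinge bracket

ROBOT

A 6-joint arm with a two-finger parallel gripper is mounted at the origin on the work surface. World frame = base frame: x ahead of the robot, y to its left, z up, the work surface at z = 0. Lengths are in m, angles in degrees, forces in N, time in s.
With the tool pointing down it reaches from about 0.3 to 0.75 m from the base axis. Payload 8.5 kg.
Tool frame: the origin (TCP) lies at the very end of the fingers, on their centre line; the grasp point (between the pads) lies 19 mm behind it (env.pinch_z is the distance from the TCP to the grasp point, in m); z points along the fingers, y is the line along which they close (so a half turn about z gives the same grasp; the last joint's range is limited). The gripper opens to 85 mm and grips with 20 to 120 N. Pads are 22 mm wide; open, the fingers measure 114 mm over their backs; the gripper's body (76 mm by 85 mm) begins 54 mm behind the grasp point. The pads swing forward as they close: fully open they stand 13 mm farther back than shut.
Start: joints at [-83.039, 21.807, 74.336, -0, 83.858, -12.336], TCP at [0.182, -0.519, 0.231] pointing down, gripper open.
Joint ranges: [-178.18, 178.18], [-50.72, 133.34], [12.68, 142.11], [-81.47, 261.47], [9.98, 163.14], [-165.26, 165.26]. Speed limits (degrees/s): [136.94, 136.94, 180, 180, 180, 180].

INTERFACE

Orientations are given as a 3x3 rotation matrix whose columns are the frame's x, y, z axes.
In Python, from rig import env, viewer gives the robot as it stands.
- The arm moves only by the tool drive_tool, never from a script. Its argument "series" is a list of rows, each a list of 3 entries, a list of its own where there are three numbers: the shift along the tool's x, y, z in m, then the turn about the tool's z in degrees, then the finger opening in m, from 0 to 0.0854. A call has 1 to 20 rows; each row is the pose to reach, as a shift and turn from the pose commanded when the call began, along the tool's axes at that moment; what a row does not reach only later rows make up. A row lasts 1/10 s, in which the tool goes at most 50 mm and 8.59 degrees, less where a joint would pass 70% of its speed; a pose out of reach is approached as far as the arm can. A call with a gripper value outside its range is refused whole. The fingers move at their own pace and stop on an object; "newtons" is the grip in N (left out, the last holds). Time passes only in rows, so rows that repeat a pose let the fingers close. It gives the time, the measured TCP pose, the force, the opening and the grip force at its end, in the units of the state.
- env.observe(): the state, without advancing time (a new reading comes with each control period).
- viewer.get_image(name): name is "scene" or "side" or "wrist"; returns a dict with "img" (400x640x3 uint8, red, green, blue), "depth" (400x640 float32, m along the optical axis (not along the pixel's ray), 0 where there is no reading), "camera_matrix" (3x3 intrinsics, pixels), "distortion" ([k1, k2, p1, p2, k3] as OpenCV has them; the pictures are not rectified), "rvec" (rotation vector, rad) and "tvec" (3), from world to camera coordinates, as OpenCV has them. Camera axes: x right, y down, z forward; pixel columns grow to the right and rows downward; lengths in m; the calibration is good to about 2 mm. A picture is of the moment at which its call begins.
- env.close_job(): hands the job in; it is judged then, once.
The state is a dict: "time_s": time; "q": joint angles; "qvel": joint speeds; "joint_efforts": joint torques, N m; "position": TCP position; "tool_rot": TCP orientation; "ft_force": force on the tool from outside, world axes, zero at the start; "wrist_torque": the same for the moment, N m; "grip_width": finger opening in m; "gripper_force": force on a finger pad.
Only numpy, scipy, OpenCV 4.12 (cv2) and the standard library are available. Lean on these libraries where they do the work, as an engineer would, in place of code of your own. Each camera call takes 0.05 s, during which the arm holds its last target. There are 200 camera calls.

TASK

The green drying arm has been pulled back out of its hinge fork: slide it in along its rest until its eye is home against the stop between the fork's ears. Then take the red-handled hinge pin from its parking hole and push it down through the fork and the eye, past the spring clip, until its collar sits fully down on the fork, and let go. The fork and the eye are adjustable, so feel your way without ramming or forcing anything, and leave the basket, comb, jar and bowl where they are.

Things in the scene. Friction and masses are not known exactly. Their poses are not given: they have to be found in the camera images.
- bracket: Galvanised base bar screwed to the ledge, with parking lug, fork and rest on it: 70 mm wide (x), y from -124 to +240 mm, 6 mm thick. Origin on its underside under slot_mid, z up, +y out along the drying arm. The fork is bolted on through slots: set anywhere from s = -12 to +12 mm along y, other each time, tight, not tracked. More than 30 N of push on pin, eye or fork is too much.
- slot_mid (a point): Fixed to the bar at x 0, y 0, z 76 mm. The fork's vertical hinge hole (13.5 mm wide, sharp edge) lies s = -12 to +12 mm along the bracket's y from here, x 0, through both ears. Upper ear: top at this height, 8 mm thick, y s-30 to s+22, 50 mm wide. Lower ear: z 34 to 42 mm, y s-30 to s+72. Clip under it, z 22 to 32 mm: the pin passes with 5 to 12 N, its weight alone will not do.
- park_hole (a point): Centre of the 14.5 mm parking hole at its mouth, top face of the parking lug (50 x 50 mm): x 0, y -92, z 76 mm of the bracket, level with the fork's top. The pin hangs here by its collar at the start.
- rest (a point): Middle of the floor of the U-shaped rest for the arm's tube: y 210, z 43 mm of the bracket, 12 mm long along y, 30 mm between its cheeks, which reach z 58 mm.
- rail: Loose drying arm: green steel tube, 22 mm square, level, axis at z 54 mm of the bracket; all 0.35 to 0.55 kg. Origin on the tube axis, where to grip it from above; tube from y -80 to +144 mm. At -y a steel eye, 32 mm across, 24 high, 14 mm hole, its centre 125 mm from the origin give or take 4 (set by a screw, other each time). Slides in along the bracket's -y with 1 to 3 N; see rail_front.
- rail_front (a point): Point on the arm's tube axis, at the tube's end on the eye side (80 mm from its origin). The start leaves the eye 24 to 63 mm short of the hinge hole. Home means the eye bears on the V stop between the ears, which brings its hole over the hinge hole to about 1.5 mm; the arm's origin is then at y 109 to 141 mm of the bracket (125 mm + fork and eye settings).
- pin: Loose steel hinge pin, 0.13 kg, upright. Origin on its axis at the collar's underside (on the lug's top at the start, on the fork's top when home). Shaft 12 mm thick, to 62 mm below; the last 5 mm taper to 8.5 mm. Collar 28 mm wide, z 0 to 5 mm. Flat red handle z 5 to 43 mm, 28 mm wide along x, 10 mm thick along y: pinch it across y from above.
- pin_tip (a point): The end of the pin's nose, on its axis, 62 mm below the collar's underside.
- peg_basket: Bystander: red plastic peg basket with clothes pegs, 140 x 200 mm, 87 mm high. Origin at the middle of its underside.
- comb: Bystander: yellow hard plastic comb lying flat, 34 x 175 mm, 5 mm thick, long along its y. Origin under its middle.
- jar: Bystander: empty glass jar with a metal screw lid, 68 mm in diameter, 89 mm high. Origin at the middle of its underside.
- bowl: Bystander: white enamel bowl with a blue rim, 125 mm across, 51 mm high. Origin at the middle of its underside.
Things that resemble listed ones, but are neither listed nor needed, are in the scene too. Of the things shaped like the pin, the steel one is meant.

How it is judged (in metres and radians):
On the way, in this order (a step that is already met when the one before it is completed fails the run):
1. the drying arm has been slid in, its eye in the fork (y of rail in the frame of bracket between 0.106 and 0.1435 m), for 0.2 s.
2. with the arm in the fork, the pin's nose has gone through the fork's upper ear into the eye (all of step 1 and z of pin_tip in the frame of bracket below 0.06 m and x of pin_tip in the frame of bracket between -0.004 and 0.004 m and y of pin_tip in the frame of bracket between -0.0145 and 0.0145 m).
At the end, for the whole second after the job is handed in: The pin stands upright in the fork's hinge hole, through the arm's eye, its collar within 2 mm of the fork's top face; the arm lies level, its eye on the pin; both are released and at rest (z of pin in the frame of bracket below 0.078 m and x of pin in the frame of bracket between -0.004 and 0.004 m and y of pin in the frame of bracket between -0.0145 and 0.0145 m and x of pin_tip in the frame of bracket between -0.004 and 0.004 m and y of pin_tip in the frame of bracket between -0.0145 and 0.0145 m and angle between pin's own z axis and vertical below 0.06 rad and y of pin in the frame of rail between -0.137 and -0.113 m and x of pin in the frame of rail between -0.012 and 0.012 m and angle between rail's own z axis and vertical below 0.04 rad and linear speed of each of pin, rail below 0.02 m/s); the robot touches nothing.
It fails at once if the pin is forced against the fork or the bracket: more than 55 N between them, counting the clip's own grip (about 12 to 20 N) (contact force between pin and bracket above 55 N).
It fails at once if the pin is forced against the drying arm's eye: more than 40 N (contact force between pin and rail above 40 N).
It fails at once if the drying arm is rammed into the fork: more than 50 N (contact force between rail and bracket above 50 N).
It fails at once if the peg basket, comb, jar or bowl is shifted by more than 20 mm (distance of any of peg_basket, comb, jar, bowl from where it was at the start of the episode above 0.02 m).
It also fails if it takes over 72 s, if anything falls off the work surface, if the arm or the gripper's body presses on something with over 40 N, if the wrist force passes 120 N, or if a joint passes its speed limit or range.

## Working session

There is one attempt and no reset: what is moved stays moved. The work goes in short steps, Python scripts to look and compute and a tool call to move; the robot and the scene stay as the last step left them, time stands still between calls to the robot, and variables do not carry over. Pictures are saved under pics/ and viewed, at most 13 in all, crops included, and the job is handed in when it is done.

Besides the shell and the picture viewer there is one more tool, called after "Request:" as name(argument=value, ...), one argument or row to a line, values as JSON. drive_tool: Moves the arm, as the interface text tells. Its arguments: {"type":"object","properties":{"series":{"type":"array"},"newtons":{"type":"number"}},"required":["series"]}

```bash
mkdir -p pics; cat > h.py <<'E'
import numpy as np, cv2
from rig import env, viewer
def grab(n,save=None):
    d=viewer.get_image(n)
    if save: cv2.imwrite('pics/'+save,d['img'][:,:,::-1])
    np.savez('/tmp/'+n+'.npz',**{k:np.asarray(v) for k,v in d.items()})
    return d
def load(n): return dict(np.load('/tmp/'+n+'.npz'))
def cam(d):
    R,_=cv2.Rodrigues(np.float64(d['rvec'])); return R,np.float64(d['tvec']).reshape(3)
def rays(d,uv):
    R,t=cam(d); p=cv2.undistortPoints(np.float64(uv).reshape(-1,1,2),d['camera_matrix'],d['distortion']).reshape(-1,2)
    return np.c_[p,np.ones(len(p))]@R, -R.T@t   # dirs(depth-scaled), origin
def at_depth(d,uv):
    r,o=rays(d,uv); uv=np.int32(np.round(np.array(uv).reshape(-1,2))); return o+r*d['depth'][uv[:,1],uv[:,0]][:,None]
def at_z(d,uv,z):
    r,o=rays(d,uv); return o+r*((z-o[2])/r[:,2])[:,None]
def proj(d,P): return cv2.projectPoints(np.float64(P).reshape(-1,1,3),np.float64(d['rvec']),np.float64(d['tvec']),d['camera_matrix'],d['distortion'])[0].reshape(-1,2)
E
python3 - <<'E'
from h import *
a=grab('scene','scene.png');grab('side','side.png');print(env.observe()['tool_rot'],env.pinch_z)
E
```

```text
[[ 9.43818048e-01  3.30465522e-01 -1.77645633e-04]
 [ 3.30465467e-01 -9.43817195e-01  1.29497620e-03]
 [ 2.60279983e-04 -1.28092766e-03 -9.99999146e-01]] 0.0187
```

View pics/scene.png

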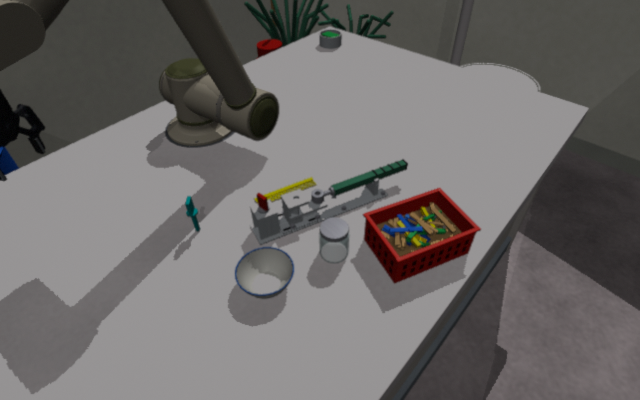

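View pics/side.png

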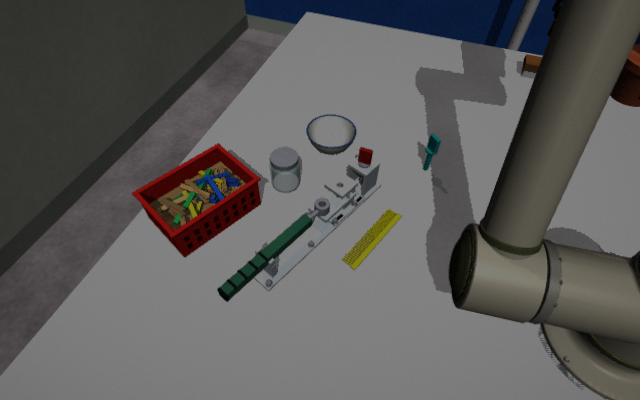

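The scene view shows the red-handled pin in the lug at (262,202), or (365,156) in the side view. The fork is at (292,205), the eye at (318,196) and the green tube runs from (335,188) to (405,165). The teal item at (190,212) resembles the pin but is loose and not red, so the red-handled one in the lug fits the description. Next I'll measure and check with an enlarged crop.

```bash
python3 - <<'E'
from h import *
s=load('scene');d=load('side')
for n,dd,uvs in (('side',d,[(365,156),(308,219),(225,293),(270,284),(340,184),(322,203),(372,174),(390,200),(330,240)]),('scene',s,[(262,202),(335,189),(404,164),(380,197),(292,200),(317,194),(262,212)])):
    print(n);print(np.c_[np.array(uvs),at_depth(dd,uvs).round(4)])
c1=cv2.resize(d['img'][130:310,210:420],None,fx=3,fy=3,interpolation=cv2.INTER_CUBIC)
cv2.imwrite('pics/c1.png',c1[:,:,::-1])
E
```

```text
side
[[ 3.650e+02  1.560e+02  5.101e-01 -1.790e-01  1.030e-01]
 [ 3.080e+02  2.190e+02  5.739e-01 -3.800e-03  6.550e-02]
 [ 2.250e+02  2.930e+02  6.509e-01  1.943e-01  6.380e-02]
 [ 2.700e+02  2.840e+02  6.015e-01  1.269e-01  7.600e-03]
 [ 3.400e+02  1.840e+02  5.430e-01 -1.133e-01  6.770e-02]
 [ 3.220e+02  2.030e+02  5.636e-01 -5.770e-02  5.820e-02]
 [ 3.720e+02  1.740e+02  4.879e-01 -1.756e-01  5.800e-02]
 [ 3.900e+02  2.000e+02  4.353e-01 -1.648e-01  1.800e-03]
 [ 3.300e+02  2.400e+02  5.280e-01 -1.310e-02  1.200e-03]]
scene
[[ 2.620e+02  2.020e+02  5.175e-01 -1.906e-01  1.075e-01]
 [ 3.350e+02  1.890e+02  5.855e-01 -1.410e-02  6.460e-02]
 [ 4.040e+02  1.640e+02  6.614e-01  1.824e-01  6.300e-02]
 [ 3.800e+02  1.970e+02  6.543e-01  9.040e-02  3.900e-03]
 [ 2.920e+02  2.000e+02  5.397e-01 -1.192e-01  7.530e-02]
 [ 3.170e+02  1.940e+02  5.563e-01 -4.890e-02  5.490e-02]
 [ 2.620e+02  2.120e+02  5.193e-01 -1.965e-01  8.100e-02]]
```

View pics/c1.png

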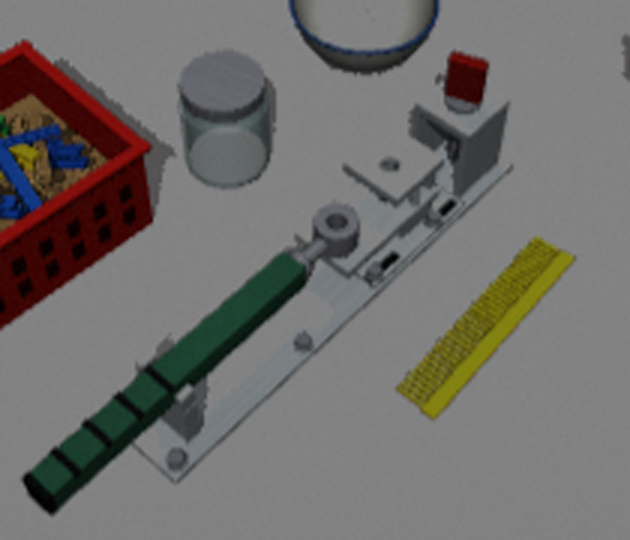

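The crop confirms a red-handled steel pin standing in the lug, at crop (465,80). The hinge hole is at crop (390,164), the eye hole at (337,223), and the tube runs from (300,265) to (40,490). Next I'll compute the poses.

```bash
cat > m.py <<'E'
from h import *
def green(d):
    h=cv2.cvtColor(d['img'],cv2.COLOR_RGB2HSV)
    return (h[...,0]>55)&(h[...,0]<85)&(h[...,1]>90)&(d['depth']>0)
def red(d):
    h=cv2.cvtColor(d['img'],cv2.COLOR_RGB2HSV)
    return ((h[...,0]<8)|(h[...,0]>172))&(h[...,1]>140)&(d['depth']>0)
def pts(d,m):
    v,u=np.nonzero(m); return at_depth(d,np.c_[u,v])
E
python3 - <<'E'
from m import *
s=load('scene');d=load('side')
for n,dd in(('side',d),('scene',s)):
    P=pts(dd,green(dd)); k=(P[:,2]>.058)&(P[:,2]<.072)&(P[:,0]>.5)&(P[:,0]<.72)&(abs(P[:,1])<.25); P=P[k]
    vx,vy,x0,y0=cv2.fitLine(np.float32(P[:,:2]),cv2.DIST_HUBER,0,.01,.01).ravel()
    a=np.array([vx,vy])*np.sign(vy); c=np.array([x0,y0]); t=(P[:,:2]-c)@a
    print(n,'tube',a,np.degrees(np.arctan2(-a[0],a[1])),'front',c+a*np.percentile(t,.5),'end',c+a*np.percentile(t,99.5),np.ptp(t),P[:,2].mean(), 'x at proj y0',c)
    R=pts(dd,red(dd)); k=(np.linalg.norm(R[:,:2]-[.513,-.185],axis=1)<.05)&(R[:,2]>.07);R=R[k];
    print('red',len(R),R.mean(0),R.min(0),R.max(0)); T=R[R[:,2]>.115]; print('top',len(T),T.mean(0) if len(T) else '')
print('hinge',at_z(d,[(340,184.7)],.076),'eye',at_z(d,[(322.3,204.3)],.066))
print('hingeS',at_z(s,[(296,199)],.076))
c1=cv2.resize(s['img'][150:250,240:420],None,fx=4,fy=4,interpolation=cv2.INTER_CUBIC)
cv2.imwrite('pics/c2.png',c1[:,:,::-1])
E
```

```text
side tube [0.36028543 0.93284214] -21.117725 front [ 0.57615749 -0.0088099 ] end [0.65410628 0.19301319] 0.22215970739950414 0.06442698328979843 x at proj y0 [0.6173928 0.0979555]
red 168 [ 0.51038943 -0.17866175  0.10422275] [ 0.49774921 -0.18539776  0.0836828 ] [ 0.52358192 -0.17519     0.12173596]
top 44 [ 0.51047795 -0.1793993   0.11866473]
scene tube [0.36226916 0.93207353] -21.239618 front [ 0.58147515 -0.01320264] end [0.65942516 0.18735304] 0.2173150041916767 0.06295237187697025 x at proj y0 [0.6081089  0.05532263]
red 100 [ 0.5155001  -0.18862692  0.10647076] [ 0.49821079 -0.19229215  0.08489575] [ 0.52489668 -0.18196604  0.1193254 ]
top 34 [ 0.51235501 -0.18692436  0.11756192]
hinge [[ 0.54054079 -0.10439764  0.076     ]] eye [[ 0.55989203 -0.04883513  0.066     ]]
hingeS [[ 0.54512514 -0.11109239  0.076     ]]
```

View pics/c2.png

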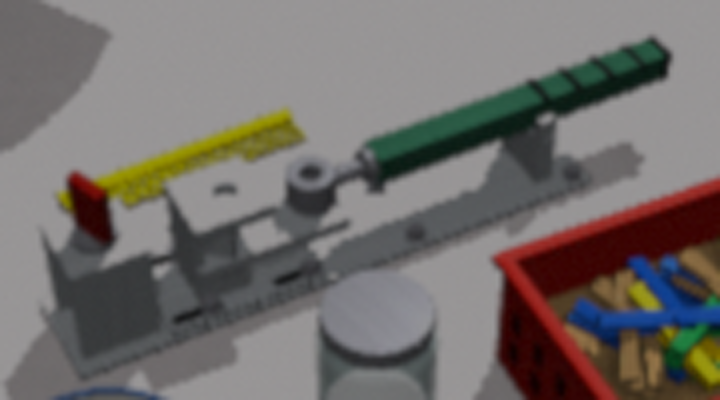

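Request:
drive_tool(
  series=[
    [[0.05, -0.03, -0.04], -8, 0.05],
    [[0.1, -0.06, -0.07], -16, 0.05],
    [[0.15, -0.09, -0.07], -24, 0.05],
    [[0.467, -0.28, -0.07], -49.5, 0.05],
    [[0.467, -0.28, -0.07], -49.5, 0.05],
    [[0.467, -0.28, -0.07], -49.5, 0.05],
    [[0.467, -0.28, -0.07], -49.5, 0.05],
    [[0.467, -0.28, -0.07], -49.5, 0.05],
    [[0.467, -0.28, -0.07], -49.5, 0.05],
    [[0.467, -0.28, -0.07], -49.5, 0.05],
    [[0.467, -0.28, -0.07], -49.5, 0.05],
    [[0.467, -0.28, -0.07], -49.5, 0.05],
    [[0.467, -0.28, -0.07], -49.5, 0.05],
    [[0.467, -0.28, -0.07], -49.5, 0.05],
    [[0.467, -0.28, -0.07], -49.5, 0.05],
  ],
)

```text
time_s: 1.6
position: [0.5293, -0.1018, 0.3014]
tool_rot: [[0.364, 0.932, -0.0], [0.932, -0.364, -0.0], [-0.0, -0.0, -1.0]]
ft_force: [-0.3, -0.2, -0.7]
grip_width: 0.0498
gripper_force: 0.0
```

```bash
python3 - <<'E'
from m import *
d=grab('wrist','w1.png');o=env.observe();print(o['time_s'],o['position'],o['tool_rot'],cam(d)[0],-cam(d)[0].T@cam(d)[1],o['ft_force'])
E
```

```text
1.65 [ 0.529318   -0.10177424  0.30144196] [[ 3.63665892e-01  9.31529450e-01 -4.65396591e-05]
 [ 9.31529437e-01 -3.63665894e-01 -1.58425561e-04]
 [-1.64502962e-04  1.42609103e-05 -9.99999986e-01]] [[ 9.31415680e-01 -3.63957182e-01 -2.54442317e-06]
 [-3.48863970e-01 -8.92792100e-01  2.84984555e-01]
 [-1.03724447e-01 -2.65438196e-01 -9.58532109e-01]] [ 0.55592868 -0.03444706  0.44482074] [-0.05433345  0.18644346  0.18283186]
```

View pics/w1.png

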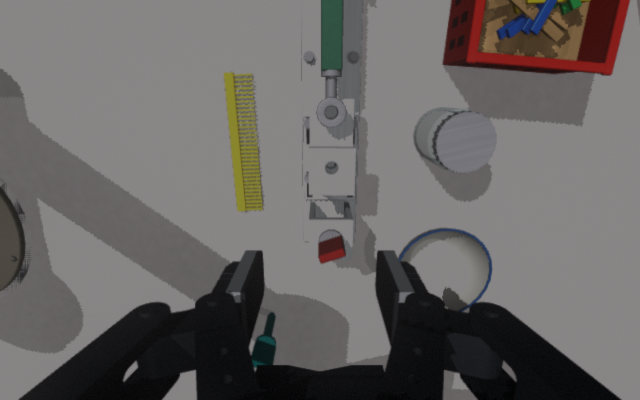

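The wrist view shows the pin handle at (331,245), the lug at (331,212), the hinge hole at (331,168), the eye hole at (331,111) and the tube front at (331,75). The jar and basket are well to the right, and the comb is to the left.

```bash
python3 - <<'E'
from m import *
d=load('wrist')
yb=np.array([.362,.932]);xb=np.array([.932,-.362])
def sh(n,P): print(n,P.round(4),'along',(P[:2]@yb).round(4),'lat',(P[:2]@xb).round(4))
sh('hinge',at_z(d,[(331,168)],.076)[0]);sh('eye',at_z(d,[(331,111)],.066)[0]);sh('front',at_z(d,[(331,76)],.065)[0])
P=pts(d,green(d));P=P[(P[:,2]>.058)&(P[:,2]<.07)&(abs(P[:,:2]@xb-.56)<.06)]
l=P[:,:2]@xb;a=P[:,:2]@yb;print(len(P),'z',P[:,2].mean(),'min along',a.min())
for lo in np.arange(a.min(),a.max(),.015):
    k=(a>=lo)&(a<lo+.015);print(lo.round(4),l[k].min().round(4),l[k].max().round(4))
R=pts(d,red(d));R=R[(R[:,2]>.07)&(np.linalg.norm(R[:,:2]-[.512,-.184],axis=1)<.04)]
T=R[R[:,2]>.114];print('handle top',len(T),T[:,2].mean());l=T[:,:2]@xb;a=T[:,:2]@yb;print(l.min(),l.max(),a.min(),a.max())
print(cv2.minAreaRect(np.float32(T[:,:2])*1000))
# fork ear upper plate points and lug
v,u=np.mgrid[90:235,290:375];Q=at_depth(d,np.c_[u.ravel(),v.ravel()]);Q=Q[abs(Q[:,2]-.076)<.003]
a=Q[:,:2]@yb;l=Q[:,:2]@xb
h,e=np.histogram(a,np.arange(-.02,.16,.004));[print(e[i].round(3),h[i],l[(a>=e[i])&(a<e[i+1])].min().round(4),l[(a>=e[i])&(a<e[i+1])].max().round(4)) for i in range(len(h)) if h[i]>5]
E
```

```text
hinge [ 0.5415 -0.1057  0.076 ] along 0.0975 lat 0.5429
eye [ 0.5628 -0.0504  0.066 ] along 0.1567 lat 0.5428
front [ 0.5754 -0.0176  0.065 ] along 0.1919 lat 0.5426
1351 z 0.06590255560193826 min along 0.19877169269072814
0.1988 0.5333 0.5517
0.2138 0.5333 0.5525
0.2288 0.5333 0.5525
0.2438 0.5333 0.5522
0.2588 0.5333 0.552
handle top 237 0.11910529252225434
0.5298384703899397 0.5554602919820192 0.007597261286161962 0.02349397945518076
((511.7348937988281, -182.10194396972656), (9.76215934753418, 26.186784744262695), 87.80497741699219)
0.02 67 0.5185 0.5674
0.024 106 0.5185 0.5672
0.028 142 0.5185 0.5672
0.032 143 0.5186 0.5671
0.036 182 0.5185 0.5679
0.04 20 0.5197 0.567
0.068 146 0.5189 0.5683
0.072 173 0.519 0.5682
0.076 159 0.519 0.568
0.08 162 0.5191 0.5681
0.084 176 0.5191 0.568
0.088 151 0.5192 0.5679
0.092 149 0.5192 0.5677
0.096 130 0.5192 0.5677
0.1 117 0.5193 0.5684
0.104 174 0.5193 0.5685
0.108 187 0.5193 0.5684
0.112 176 0.5194 0.5682
0.116 154 0.5195 0.5681
0.12 46 0.5195 0.5679
```

Request:
drive_tool(
  series=[
    [[0.05, 0.003, 0], 0, 0.045],
    [[0.1, 0.007, 0.02], 0, 0.045],
    [[0.145, 0.01, 0.04], 0, 0.045],
    [[0.182, 0.0123, 0.07], 0, 0.045],
    [[0.182, 0.0123, 0.11], 0, 0.045],
    [[0.182, 0.0123, 0.15], 0, 0.045],
    [[0.182, 0.0123, 0.18], 0, 0.045],
    [[0.182, 0.0123, 0.18], 0, 0.045],
    [[0.182, 0.0123, 0.18], 0, 0.045],
  ],
)

```text
time_s: 2.55
position: [0.6077, 0.0638, 0.1224]
tool_rot: [[0.363, 0.932, 0.001], [0.932, -0.363, -0.0], [0.0, 0.001, -1.0]]
ft_force: [0.7, -0.3, -0.2]
grip_width: 0.045
gripper_force: 0.0
```

```bash
python3 - <<'E'
from m import *
d=grab('wrist');o=env.observe();print(o['position'],o['ft_force'])
yb=np.array([.362,.932]);xb=np.array([.932,-.362])
P=pts(d,green(d));P=P[(P[:,2]>.060)&(P[:,2]<.071)&(abs(P[:,:2]@xb-.54)<.04)]
l=P[:,:2]@xb;a=P[:,:2]@yb;print(len(P),P[:,2].mean(),a.min(),a.max())
for lo in np.arange(a.min(),a.max(),.02):
    k=(a>=lo)&(a<lo+.02);print(lo.round(4),l[k].min().round(4),l[k].max().round(4))
p=o['position'];print('tcp along',p[:2]@yb,'lat',p[:2]@xb)
E
```

```text
[0.60818434 0.06394314 0.12337041] [ 0.58336537 -0.70853194 -0.1264134 ]
10036 0.06578289563336544 0.19894421594642203 0.40178769914009105
0.1989 0.5324 0.5528
0.2189 0.5327 0.5526
0.2389 0.5324 0.5529
0.2589 0.5327 0.5528
0.2789 0.5325 0.553
0.2989 0.5324 0.553
0.3189 0.5325 0.5527
0.3389 0.5324 0.5531
0.3589 0.5325 0.5529
0.3789 0.5328 0.5527
0.3989 0.5328 0.5525
tcp along 0.2797577354362013 lat 0.543680392165595
```

Request:
drive_tool(
  newtons=25,
  series=[
    [[0, -0.001, 0.04], 0, 0.045],
    [[0, -0.001, 0.07], 0, 0.045],
    [[0, -0.001, 0.087], 0, 0.045],
    [[0, -0.001, 0.087], 0, 0.045],
    [[0, -0.001, 0.087], 0, 0.02],
    [[0, -0.001, 0.087], 0, 0.01],
    [[0, -0.001, 0.087], 0, 0.01],
    [[0, -0.001, 0.087], 0, 0.01],
    [[0, -0.001, 0.087], 0, 0.01],
  ],
)

```text
time_s: 3.5
position: [0.6076, 0.0649, 0.0367]
tool_rot: [[0.362, 0.932, 0.004], [0.932, -0.362, -0.001], [0.001, 0.004, -1.0]]
ft_force: [-0.2, -0.3, 7.6]
grip_width: 0.0217
gripper_force: 26.9
```

Request:
drive_tool(
  series=[
    [[0, 0, -0.0007], 0, 0.01],
    [[-0.002, 0, -0.0007], 0, 0.01],
    [[-0.005, 0, -0.0007], 0, 0.01],
    [[-0.01, 0, -0.0007], 0, 0.01],
    [[-0.015, 0, -0.0007], 0, 0.01],
    [[-0.02, 0, -0.0007], 0, 0.01],
    [[-0.02, 0, -0.0007], 0, 0.01],
  ],
)

```text
time_s: 4.2
position: [0.5999, 0.0461, 0.0367]
tool_rot: [[0.362, 0.932, 0.003], [0.932, -0.362, -0.0], [0.001, 0.003, -1.0]]
ft_force: [-1.0, -0.9, 8.0]
grip_width: 0.0219
gripper_force: 27.0
```

Request:
drive_tool(
  series=[
    [[-0.005, 0, -0.001], 0, 0.01],
    [[-0.01, 0, -0.0015], 0, 0.01],
    [[-0.015, 0, -0.0015], 0, 0.01],
    [[-0.02, 0, -0.0015], 0, 0.01],
    [[-0.024, 0, -0.0015], 0, 0.01],
    [[-0.024, 0, -0.0015], 0, 0.01],
  ],
)

```text
time_s: 4.8
position: [0.5903, 0.0232, 0.0367]
tool_rot: [[0.362, 0.932, -0.0], [0.932, -0.362, -0.001], [-0.001, 0.0, -1.0]]
ft_force: [-1.1, -3.6, 4.9]
grip_width: 0.0213
gripper_force: 26.4
```

```bash
python3 - <<'E'
from m import *
d=grab('wrist','w2.png');o=env.observe();print(o['position'],o['ft_force'],o['wrist_torque'])
yb=np.array([.362,.932]);xb=np.array([.932,-.362])
P=pts(d,green(d));P=P[(P[:,2]>.055)&(P[:,2]<.073)&(abs(P[:,:2]@xb-.54)<.04)]
l=P[:,:2]@xb;a=P[:,:2]@yb;print(len(P),a.min(),a.max())
for lo in np.arange(a.min(),a.max(),.03):
    k=(a>=lo)&(a<lo+.03);print(lo.round(4),l[k].min().round(4),l[k].max().round(4),np.median(P[k,2]))
p=o['position'];print('tcp along',p[:2]@yb,'lat',p[:2]@xb)
E
```

```text
[0.5903393  0.02335603 0.036696  ] [ 0.01712381 -1.81183242  4.77049435] [-0.23686805  0.01571972 -0.02651428]
19607 0.20214184528094764 0.336479880556018
0.2021 0.5312 0.553 0.0657367299115541
0.2321 0.5311 0.5531 0.06574490068824977
0.2621 0.5315 0.5527 0.06576622849582935
0.2921 0.5315 0.5526 0.06585902398094237
0.3221 0.5316 0.5526 0.06585344844708575
tcp along 0.23547064868564213 lat 0.5417413471647146
```

View pics/w2.png

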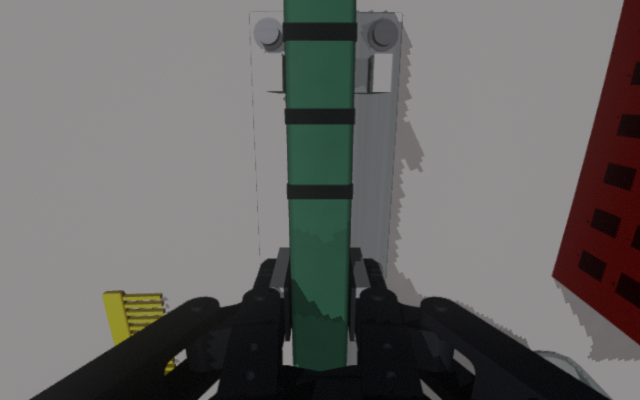

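The tube is level, straight between the rest's cheeks, and gripped by both pads. About 14 mm remain, so I'll feel forward.

Request:
drive_tool(
  series=[
    [[-0.003, 0.0005, 0], 0, 0.01],
    [[-0.006, 0.0005, 0], 0, 0.01],
    [[-0.009, 0.0005, 0], 0, 0.01],
    [[-0.01, 0.0005, 0], 0, 0.01],
    [[-0.01, 0.0005, 0], 0, 0.01],
  ],
)

```text
time_s: 5.35
position: [0.5873, 0.0143, 0.0367]
tool_rot: [[0.362, 0.932, 0.0], [0.932, -0.362, -0.0], [-0.0, 0.0, -1.0]]
ft_force: [-0.1, 0.7, 6.6]
grip_width: 0.0215
gripper_force: 26.6
```

Request:
drive_tool(
  series=[
    [[-0.001, 0, 0], 0, 0.01],
    [[-0.002, 0, 0], 0, 0.01],
    [[-0.002, 0, 0], 0, 0.01],
  ],
)

```text
time_s: 5.65
position: [0.5866, 0.0126, 0.0367]
tool_rot: [[0.362, 0.932, 0.0], [0.932, -0.362, -0.0], [0.0, 0.0, -1.0]]
ft_force: [-0.1, 2.1, 5.0]
grip_width: 0.0217
gripper_force: 26.6
```

Request:
drive_tool(
  series=[
    [[-0.001, 0, 0], 0, 0.01],
    [[-0.001, 0, 0], 0, 0.01],
  ],
)

```text
time_s: 5.85
position: [0.5863, 0.0118, 0.0367]
tool_rot: [[0.362, 0.932, 0.0], [0.932, -0.362, -0.0], [0.0, 0.0, -1.0]]
ft_force: [0.5, 1.6, 4.7]
grip_width: 0.0217
gripper_force: 26.6
```

Request:
drive_tool(
  series=[
    [[-0.001, 0, 0], 0, 0.01],
    [[-0.001, 0, 0], 0, 0.01],
  ],
)

```text
time_s: 6.05
position: [0.5861, 0.011, 0.0367]
tool_rot: [[0.361, 0.932, 0.001], [0.932, -0.361, 0.0], [0.0, 0.001, -1.0]]
ft_force: [2.4, 2.3, 6.2]
grip_width: 0.0218
gripper_force: 26.5
```

Request:
drive_tool(
  series=[
    [[-0.001, 0, 0], 0, 0.01],
    [[-0.001, 0, 0], 0, 0.01],
  ],
)

```text
time_s: 6.25
position: [0.5861, 0.0104, 0.0367]
tool_rot: [[0.361, 0.932, 0.002], [0.932, -0.361, 0.001], [0.001, 0.001, -1.0]]
ft_force: [4.6, 5.7, 4.5]
grip_width: 0.0214
gripper_force: 26.4
```

Request:
drive_tool(
  series=[
    [[-0.001, 0, 0], 0, 0.01],
    [[-0.001, 0, 0], 0, 0.01],
  ],
)

```text
time_s: 6.45
position: [0.5861, 0.0103, 0.0367]
tool_rot: [[0.361, 0.932, 0.003], [0.932, -0.361, 0.002], [0.003, 0.002, -1.0]]
ft_force: [6.4, 11.2, 2.4]
grip_width: 0.0212
gripper_force: 26.3
```

Request:
drive_tool(
  series=[
    [[-0.001, 0, 0], 0, 0.01],
    [[-0.001, 0, 0], 0, 0.01],
  ],
)

```text
time_s: 6.65
position: [0.5861, 0.0103, 0.0367]
tool_rot: [[0.361, 0.932, 0.004], [0.932, -0.361, 0.003], [0.005, 0.002, -1.0]]
ft_force: [9.6, 16.2, 2.2]
grip_width: 0.0219
gripper_force: 26.2
```

The arm is home: position has stalled and force has risen steadily to about 18 N. Next I'll ease off, release and look.

Request:
drive_tool(
  series=[
    [[0.001, 0, 0], 0, 0.01],
    [[0.0022, 0, 0], 0, 0.01],
    [[0.0022, 0, 0], 0, 0.035],
    [[0.0022, 0, 0], 0, 0.045],
    [[0.0022, 0, 0], 0, 0.045],
    [[0.0022, 0, -0.03], 0, 0.045],
    [[0, 0, -0.08], 0, 0.045],
    [[0, 0, -0.13], 0, 0.045],
    [[-0.05, 0, -0.16], 0, 0.045],
    [[-0.1, 0, -0.17], 0, 0.045],
    [[-0.12, 0, -0.17], 0, 0.045],
    [[-0.12, 0, -0.17], 0, 0.045],
    [[-0.12, 0, -0.17], 0, 0.045],
  ],
)

```text
time_s: 7.95
position: [0.541, -0.1042, 0.2063]
tool_rot: [[0.363, 0.932, -0.001], [0.932, -0.363, 0.0], [0.0, -0.001, -1.0]]
ft_force: [-0.8, -0.5, -0.4]
grip_width: 0.0449
gripper_force: 0.0
```

```bash
python3 - <<'E'
from m import *
d=grab('wrist');o=env.observe();print(o['time_s'],o['position'],o['ft_force'])
yb=np.array([.362,.932]);p=o['position']
h=yb*.098+np.array([.932,-.362])*.543
u,v=proj(d,[*h,.076])[0];print(u,v)
P=pts(d,green(d));P=P[(P[:,2]>.06)&(P[:,2]<.071)&(P[:,0]<.68)];print('green min along',(P[:,:2]@yb).min(),(P[:,:2]@[.932,-.362]).min(),(P[:,:2]@[.932,-.362]).max())
u,v=int(u),int(v);x0,y0=max(0,u-100),max(0,v-75)
print(x0,y0);c=cv2.resize(d['img'][y0:y0+150,x0:x0+200],None,fx=4,fy=4,interpolation=cv2.INTER_CUBIC)
cv2.imwrite('pics/c3.png',c[:,:,::-1])
R=pts(d,red(d));R=R[(np.linalg.norm(R[:,:2]-[.512,-.184],axis=1)<.04)];T=R[R[:,2]>.114]
if len(T): print(len(T),cv2.minAreaRect(np.float32(T[:,:2])*1000),T[:,2].mean())
E
```

```text
8.0 [ 0.54121633 -0.10348019  0.20616734] [ 0.92932897 -0.02760185  0.0666456 ]
320.23234228865425 192.31058652734427
green min along 0.14056582177983049 0.5327559387093245 0.5530672729112015
220 117
463 ((511.7887268066406, -181.98289489746094), (9.650229454040527, 26.70899772644043), 88.81363677978516) 0.11882087119900094
```

View pics/c3.png

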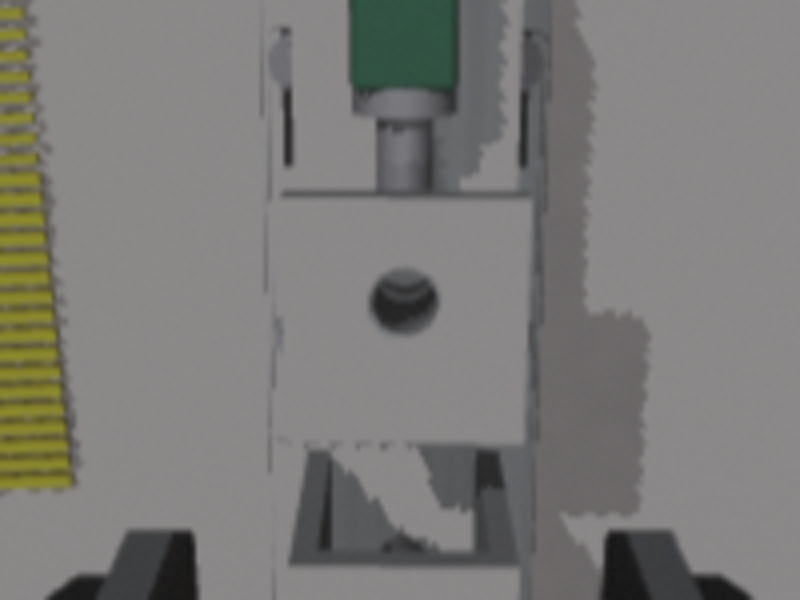

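The crop shows the hinge hole at (404,302), which is full-image (321,192.5). The eye's bore is visible inside it and nearly concentric, and the arm is home. Now I'll take the exact hole and pin vectors.

```bash
python3 - <<'E'
from m import *
d=load('wrist')
yb=np.array([.362,.932]);xb=np.array([.932,-.362])
g=cv2.cvtColor(d['img'],cv2.COLOR_RGB2GRAY)[170:215,300:342]
g=cv2.resize(g,None,fx=8,fy=8,interpolation=cv2.INTER_CUBIC)
m=(g<115).astype('uint8');cs,_=cv2.findContours(m,cv2.RETR_EXTERNAL,cv2.CHAIN_APPROX_NONE)
for c in cs:
    if cv2.contourArea(c)>3000:
        (x,y),(w,h),a=cv2.fitEllipse(cv2.convexHull(c)); uv=((x+.5)/8-.5+300,(y+.5)/8-.5+170);P=at_z(d,[uv],.076)[0]
        print(uv,w/8,h/8,P,'along',P[:2]@yb,'lat',P[:2]@xb)
R=pts(d,red(d));R=R[(np.linalg.norm(R[:,:2]-[.512,-.184],axis=1)<.04)];T=R[R[:,2]>.117]
(c,_,_)=cv2.minAreaRect(np.float32(T[:,:2])*1000);c=np.array(c)/1000;print(c,'along',c@yb,'lat',c@xb)
o=env.observe();print(o['position'],o['tool_rot'])
E
```

```text
(320.4818992614746, 192.10954475402832) 16.970518112182617 18.101715087890625 [ 0.54180278 -0.10514601  0.076     ] along 0.09813652198535508 lat 0.5430230466862571
[ 0.51176877 -0.18203566] along 0.01560305920410156 lat 0.5428654009094238
[ 0.54121633 -0.10348019  0.20616734] [[ 3.61895823e-01  9.32218186e-01 -8.16448925e-04]
 [ 9.32218518e-01 -3.61895470e-01  5.50500190e-04]
 [ 2.17717121e-04 -9.60332526e-04 -9.99999515e-01]]
```

Request:
drive_tool(
  series=[
    [[-0.0834, 0.0008, 0], 8, 0.045],
    [[-0.0834, 0.0008, 0], 16, 0.045],
    [[-0.0834, 0.0008, 0], 24, 0.045],
    [[-0.0834, 0.0008, 0], 32, 0.045],
    [[-0.0834, 0.0008, 0], 40, 0.045],
    [[-0.0834, 0.0008, 0], 48, 0.04],
    [[-0.0834, 0.0008, 0], 56, 0.04],
    [[-0.0834, 0.0008, 0], 64, 0.04],
    [[-0.0834, 0.0008, 0.02], 70, 0.04],
    [[-0.0834, 0.0008, 0.05], 70, 0.04],
    [[-0.0834, 0.0008, 0.05], 70, 0.04],
    [[-0.0834, 0.0008, 0.05], 70, 0.04],
  ],
)

```text
time_s: 9.2
position: [0.5123, -0.1812, 0.1568]
tool_rot: [[1.0, -0.02, -0.001], [-0.02, -1.0, 0.001], [-0.001, -0.0, -1.0]]
ft_force: [0.3, -0.3, 1.0]
grip_width: 0.0398
gripper_force: 0.0
```

```bash
python3 - <<'E'
from m import *
d=grab('wrist','w3.png');o=env.observe();print(o['time_s'],o['position'],o['tool_rot'])
R=pts(d,red(d));R=R[(np.linalg.norm(R[:,:2]-[.512,-.184],axis=1)<.04)];T=R[R[:,2]>.117]
print(len(T),cv2.minAreaRect(np.float32(T[:,:2])*1000),T[:,2].mean())
E
```

```text
9.25 [ 0.51259939 -0.1815594   0.15748889] [[ 9.99804179e-01 -1.97692758e-02  8.82530568e-04]
 [-1.97688231e-02 -9.99804443e-01 -5.18755516e-04]
 [ 8.92613404e-04  5.01207343e-04 -9.99999476e-01]]
688 ((511.8316955566406, -183.15069580078125), (8.484346389770508, 26.898679733276367), 88.6930923461914) 0.11968426533123175
```

View pics/w3.png

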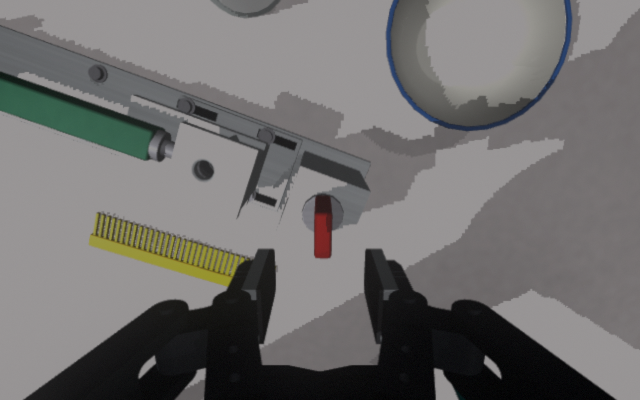

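The image shows the red handle from (322,200) to (322,255), on the collar at (322,212), centred between the pads. The hinge hole is at (203,170). I'll descend and grip.

Request:
drive_tool(
  newtons=40,
  series=[
    [[0, 0.001, 0.03], 0, 0.04],
    [[0, 0.001, 0.055], 0, 0.04],
    [[0, 0.001, 0.07], 0, 0.04],
    [[0, 0.001, 0.07], 0, 0.04],
    [[0, 0.001, 0.07], 0, 0.02],
    [[0, 0.001, 0.07], 0, 0.002],
    [[0, 0.001, 0.07], 0, 0.002],
    [[0, 0.001, 0.07], 0, 0.002],
    [[0, 0.001, 0.07], 0, 0.002],
  ],
)

```text
time_s: 10.15
position: [0.5127, -0.1833, 0.0881]
tool_rot: [[1.0, -0.021, 0.003], [-0.021, -1.0, -0.002], [0.003, 0.002, -1.0]]
ft_force: [-0.8, 0.2, 6.0]
grip_width: 0.0093
gripper_force: 39.8
```

Request:
drive_tool(
  series=[
    [[0, 0, -0.005], 0, 0.002],
    [[0, 0, -0.015], 0, 0.002],
    [[0, 0, -0.03], 0, 0.002],
    [[0, 0, -0.045], 0, 0.002],
    [[0, 0, -0.06], 0, 0.002],
    [[0, 0, -0.075], 0, 0.002],
    [[0, 0, -0.08], 0, 0.002],
    [[0, 0, -0.08], 0, 0.002],
    [[0, 0, -0.08], 0, 0.002],
  ],
)

```text
time_s: 11.05
position: [0.5116, -0.1827, 0.1661]
tool_rot: [[1.0, -0.021, -0.001], [-0.021, -1.0, 0.001], [-0.001, -0.001, -1.0]]
ft_force: [-0.4, 0.0, -1.7]
grip_width: 0.0095
gripper_force: 38.9
```

```bash
python3 - <<'E'
from m import *
o=env.observe();print(o['position'],o['ft_force'],o['grip_width'])
for n in('scene','side'):
    d=grab(n); u,v=proj(d,[.512,-.183,.13])[0].astype(int); print(n,u,v)
    c=cv2.resize(d['img'][v-40:v+50,u-40:u+60],None,fx=4,fy=4,interpolation=cv2.INTER_CUBIC);globals()[n]=c
cv2.imwrite('pics/c4.png',np.hstack([scene,side])[:,:,::-1])
d=load('side')
E
```

```text
[ 0.5116076  -0.18269165  0.1660515 ] [-0.38410288  0.02371246 -1.671879  ] 0.00948837012919495
scene 261 191
side 366 145
```

View pics/c4.png

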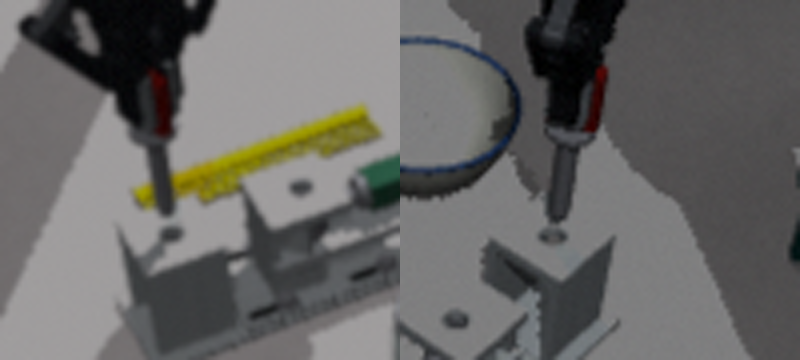

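The crop shows the pin held in the gripper and clear of the lug, with its tip at (168,213) in the left half and (557,218) in the right. The empty park hole is at (172,233) and the hinge hole at (300,187). Next I'll check the tilt and offset.

```bash
python3 - <<'E'
from m import *
s=load('scene');d=load('side')
def tri(a,b):
    A=[];B=[]
    for dd,uv in((s,a),(d,b)):
        r,o=rays(dd,[uv]);r=r[0]/np.linalg.norm(r[0]);M=np.eye(3)-np.outer(r,r);A.append(M);B.append(M@o)
    return np.linalg.solve(sum(A),sum(B))
def f(n,a,b): P=tri(a,b);print(n,P.round(4));return P
t=f('tip',(263,204.25),(365.25,159.5));c=f('collar',(259,184.75),(368.5,138.25))
k=f('park',(264,209.25),(364.25,164));h=f('hinge',(296,197.75),(340,185))
print('tilt vec',(t-c)[:2],'hinge-tip',(h-t),'hinge-park',h-k)
for dd in(s,d): print(proj(dd,[[.5117,-.1826,.154],[.5117,-.1826,.092]]))
E
```

```text
tip [ 0.5091 -0.1827  0.0892]
collar [ 0.5089 -0.1843  0.1502]
park [ 0.5102 -0.1833  0.0741]
hinge [ 0.5405 -0.106   0.0735]
tilt vec [0.00019057 0.00156635] hinge-tip [ 0.03143878  0.07671975 -0.01572808] hinge-park [ 0.03039227  0.07726991 -0.00058638]
[[260.41787693 183.68775212]
 [263.65401249 203.85927277]]
[[367.39877863 136.96204497]
 [364.21350235 158.33886244]]
```

Request:
drive_tool(
  series=[
    [[0.01, -0.025, 0], 0, 0.002],
    [[0.02, -0.05, 0], 0, 0.002],
    [[0.027, -0.07, 0], 0, 0.002],
    [[0.0297, -0.0772, 0], 0, 0.002],
    [[0.0297, -0.0772, 0], 0, 0.002],
    [[0.0297, -0.0772, 0.005], 0, 0.002],
    [[0.0297, -0.0772, 0.01], 0, 0.002],
    [[0.0297, -0.0772, 0.01], 0, 0.002],
    [[0.0297, -0.0772, 0.01], 0, 0.002],
  ],
)

```text
time_s: 12.05
position: [0.543, -0.1068, 0.1563]
tool_rot: [[1.0, -0.022, -0.0], [-0.022, -1.0, 0.0], [-0.0, -0.0, -1.0]]
ft_force: [0.9, 0.3, -0.8]
grip_width: 0.0095
gripper_force: 39.1
```

```bash
python3 - <<'E'
from m import *
o=env.observe();print(o['position'],o['ft_force'],o['grip_width'])
I=[]
for n in('scene','side'):
    d=grab(n); u,v=proj(d,[.5427,-.106,.09])[0].astype(int); print(n,u,v)
    I.append(cv2.resize(d['img'][v-25:v+20,u-25:u+25],None,fx=8,fy=8,interpolation=cv2.INTER_CUBIC))
cv2.imwrite('pics/c5.png',np.hstack(I)[:,:,::-1])
E
```

```text
[ 0.54304013 -0.10681575  0.15629576] [ 0.90413108  0.34574336 -0.82457287] 0.009547412604261929
scene 296 193
side 339 179
```

View pics/c5.png

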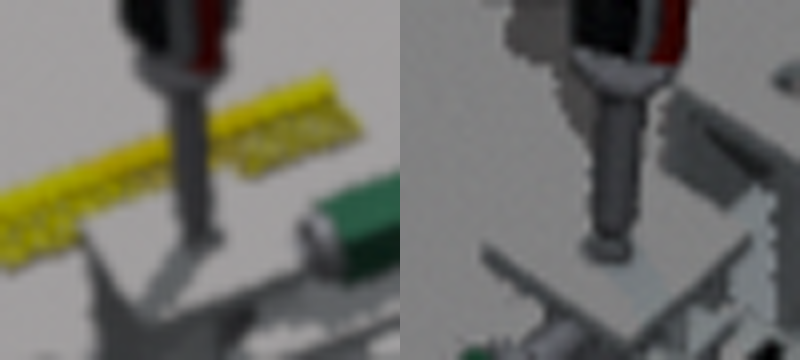

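The pin's nose appears over the hole in both views, at left (195,235) and right (608,245). I'll lower it gently.

Request:
drive_tool(
  series=[
    [[0, -0.0004, 0.001], 0, 0.002],
    [[0, -0.0004, 0.003], 0, 0.002],
    [[0, -0.0004, 0.005], 0, 0.002],
    [[0, -0.0004, 0.007], 0, 0.002],
    [[0, -0.0004, 0.008], 0, 0.002],
    [[0, -0.0004, 0.008], 0, 0.002],
  ],
)

```text
time_s: 12.75
position: [0.5432, -0.1059, 0.1483]
tool_rot: [[1.0, -0.021, -0.0], [-0.021, -1.0, 0.0], [-0.0, -0.0, -1.0]]
ft_force: [-1.1, -0.1, -1.1]
grip_width: 0.0097
gripper_force: 39.1
```

Request:
drive_tool(
  series=[
    [[0, 0, 0.001], 0, 0.002],
    [[0, 0, 0.002], 0, 0.002],
    [[0, 0, 0.003], 0, 0.002],
    [[0, 0, 0.003], 0, 0.002],
  ],
)

```text
time_s: 13.15
position: [0.5432, -0.1059, 0.1454]
tool_rot: [[1.0, -0.021, -0.0], [-0.021, -1.0, 0.0], [-0.0, -0.0, -1.0]]
ft_force: [-0.6, 0.0, -1.0]
grip_width: 0.0094
gripper_force: 39.1
```

Request:
drive_tool(
  series=[
    [[0, 0, 0.001], 0, 0.002],
    [[0, 0, 0.002], 0, 0.002],
    [[0, 0, 0.003], 0, 0.002],
    [[0, 0, 0.004], 0, 0.002],
    [[0, 0, 0.004], 0, 0.002],
  ],
)

```text
time_s: 13.65
position: [0.5432, -0.1059, 0.1414]
tool_rot: [[1.0, -0.021, -0.0], [-0.021, -1.0, 0.0], [-0.0, -0.0, -1.0]]
ft_force: [-0.3, -0.4, -1.7]
grip_width: 0.0094
gripper_force: 39.1
```

Request:
drive_tool(
  series=[
    [[0, 0, 0.001], 0, 0.002],
    [[0, 0, 0.002], 0, 0.002],
    [[0, 0, 0.003], 0, 0.002],
    [[0, 0, 0.003], 0, 0.002],
  ],
)

```text
time_s: 14.05
position: [0.5432, -0.1059, 0.1383]
tool_rot: [[1.0, -0.021, -0.0], [-0.021, -1.0, 0.0], [-0.0, -0.0, -1.0]]
ft_force: [-0.3, -1.3, -1.2]
grip_width: 0.0094
gripper_force: 39.1
```

Request:
drive_tool(
  series=[
    [[0, 0, 0.001], 0, 0.002],
    [[0, 0, 0.002], 0, 0.002],
    [[0, 0, 0.003], 0, 0.002],
    [[0, 0, 0.003], 0, 0.002],
  ],
)

```text
time_s: 14.45
position: [0.5432, -0.1059, 0.1354]
tool_rot: [[1.0, -0.021, -0.0], [-0.021, -1.0, 0.0], [-0.0, -0.0, -1.0]]
ft_force: [-1.4, -0.4, -0.7]
grip_width: 0.0095
gripper_force: 39.1
```

Request:
drive_tool(
  series=[
    [[0, 0, 0.001], 0, 0.002],
    [[0, 0, 0.002], 0, 0.002],
    [[0, 0, 0.003], 0, 0.002],
    [[0, 0, 0.003], 0, 0.002],
  ],
)

```text
time_s: 14.85
position: [0.5432, -0.1059, 0.1324]
tool_rot: [[1.0, -0.021, -0.0], [-0.021, -1.0, 0.0], [-0.0, -0.0, -1.0]]
ft_force: [-0.2, 0.4, -1.2]
grip_width: 0.0097
gripper_force: 39.1
```

Request:
drive_tool(
  series=[
    [[0, 0, 0.002], 0, 0.002],
    [[0, 0, 0.004], 0, 0.002],
    [[0, 0, 0.006], 0, 0.002],
    [[0, 0, 0.008], 0, 0.002],
    [[0, 0, 0.01], 0, 0.002],
    [[0, 0, 0.012], 0, 0.002],
    [[0, 0, 0.013], 0, 0.002],
    [[0, 0, 0.013], 0, 0.002],
  ],
)

```text
time_s: 15.65
position: [0.5432, -0.1059, 0.1194]
tool_rot: [[1.0, -0.021, -0.0], [-0.021, -1.0, 0.0], [-0.0, -0.0, -1.0]]
ft_force: [-0.6, -0.8, -0.8]
grip_width: 0.0096
gripper_force: 39.1
```

Request:
drive_tool(
  series=[
    [[0, 0, 0.001], 0, 0.002],
    [[0, 0, 0.002], 0, 0.002],
    [[0, 0, 0.003], 0, 0.002],
    [[0, 0, 0.003], 0, 0.002],
  ],
)

```text
time_s: 16.05
position: [0.5432, -0.1059, 0.1164]
tool_rot: [[1.0, -0.021, -0.0], [-0.021, -1.0, 0.0], [-0.0, -0.0, -1.0]]
ft_force: [-0.0, 0.2, -1.5]
grip_width: 0.0093
gripper_force: 39.1
```

Request:
drive_tool(
  series=[
    [[0, 0, 0.001], 0, 0.002],
    [[0, 0, 0.002], 0, 0.002],
    [[0, 0, 0.003], 0, 0.002],
    [[0, 0, 0.004], 0, 0.002],
    [[0, 0, 0.004], 0, 0.002],
  ],
)

```text
time_s: 16.55
position: [0.5432, -0.1059, 0.1124]
tool_rot: [[1.0, -0.021, -0.0], [-0.021, -1.0, 0.0], [-0.0, -0.0, -1.0]]
ft_force: [-0.5, -0.4, -2.4]
grip_width: 0.0093
gripper_force: 39.1
```

Request:
drive_tool(
  series=[
    [[0, 0, 0.001], 0, 0.002],
    [[0, 0, 0.002], 0, 0.002],
    [[0, 0, 0.003], 0, 0.002],
    [[0, 0, 0.004], 0, 0.002],
    [[0, 0, 0.004], 0, 0.002],
  ],
)

```text
time_s: 17.05
position: [0.5431, -0.1059, 0.1084]
tool_rot: [[1.0, -0.021, -0.0], [-0.021, -1.0, 0.0], [-0.0, -0.0, -1.0]]
ft_force: [-0.3, 0.4, -1.1]
grip_width: 0.0095
gripper_force: 39.1
```

Request:
drive_tool(
  series=[
    [[0, 0, 0.001], 0, 0.002],
    [[0, 0, 0.002], 0, 0.002],
    [[0, 0, 0.003], 0, 0.002],
    [[0, 0, 0.003], 0, 0.002],
  ],
)

```text
time_s: 17.45
position: [0.5432, -0.1059, 0.1054]
tool_rot: [[1.0, -0.021, -0.0], [-0.021, -1.0, 0.0], [-0.0, -0.0, -1.0]]
ft_force: [-0.7, -0.1, -1.2]
grip_width: 0.0096
gripper_force: 39.1
```

Request:
drive_tool(
  series=[
    [[0, 0, 0.001], 0, 0.002],
    [[0, 0, 0.002], 0, 0.002],
    [[0, 0, 0.003], 0, 0.002],
    [[0, 0, 0.003], 0, 0.002],
  ],
)

```text
time_s: 17.85
position: [0.5433, -0.1059, 0.1025]
tool_rot: [[1.0, -0.021, 0.0], [-0.021, -1.0, -0.0], [0.0, 0.0, -1.0]]
ft_force: [-0.3, -0.6, -1.0]
grip_width: 0.0093
gripper_force: 39.2
```

Request:
drive_tool(
  series=[
    [[0, 0, 0.001], 0, 0.002],
    [[0, 0, 0.002], 0, 0.002],
    [[0, 0, 0.002], 0, 0.002],
  ],
)

```text
time_s: 18.15
position: [0.5433, -0.106, 0.1006]
tool_rot: [[1.0, -0.021, 0.0], [-0.021, -1.0, -0.0], [0.0, 0.0, -1.0]]
ft_force: [0.2, -0.4, 1.3]
grip_width: 0.0093
gripper_force: 39.6
```

Request:
drive_tool(
  series=[
    [[0, 0, 0.001], 0, 0.002],
    [[0, 0, 0.002], 0, 0.002],
    [[0, 0, 0.003], 0, 0.002],
    [[0, 0, 0.003], 0, 0.002],
  ],
)

```text
time_s: 18.55
position: [0.5431, -0.1059, 0.0971]
tool_rot: [[1.0, -0.021, -0.0], [-0.021, -1.0, 0.0], [-0.0, -0.0, -1.0]]
ft_force: [0.7, 0.0, -0.0]
grip_width: 0.0095
gripper_force: 39.2
```

Request:
drive_tool(
  series=[
    [[0, 0, 0.001], 0, 0.002],
    [[0, 0, 0.002], 0, 0.002],
    [[0, 0, 0.003], 0, 0.002],
    [[0, 0, 0.003], 0, 0.002],
  ],
)

```text
time_s: 18.95
position: [0.5431, -0.1059, 0.0943]
tool_rot: [[1.0, -0.021, -0.0], [-0.021, -1.0, 0.0], [-0.0, -0.0, -1.0]]
ft_force: [-0.2, -0.7, -0.4]
grip_width: 0.0095
gripper_force: 39.3
```

Request:
drive_tool(
  series=[
    [[0, 0, 0.001], 0, 0.002],
    [[0, 0, 0.002], 0, 0.002],
    [[0, 0, 0.003], 0, 0.002],
    [[0, 0, 0.003], 0, 0.002],
  ],
)

```text
time_s: 19.35
position: [0.5432, -0.1059, 0.0913]
tool_rot: [[1.0, -0.021, -0.0], [-0.021, -1.0, 0.0], [-0.0, -0.0, -1.0]]
ft_force: [0.8, 0.1, -0.6]
grip_width: 0.0097
gripper_force: 39.4
```

Request:
drive_tool(
  series=[
    [[0, 0, 0.001], 0, 0.002],
    [[0, 0, 0.002], 0, 0.002],
    [[0, 0, 0.002], 0, 0.002],
  ],
)

```text
time_s: 19.65
position: [0.5432, -0.1059, 0.0893]
tool_rot: [[1.0, -0.021, -0.0], [-0.021, -1.0, 0.0], [-0.0, -0.0, -1.0]]
ft_force: [0.1, 0.7, -0.1]
grip_width: 0.0094
gripper_force: 39.4
```

Request:
drive_tool(
  series=[
    [[0, 0, 0.001], 0, 0.002],
    [[0, 0, 0.001], 0, 0.002],
  ],
)

```text
time_s: 19.85
position: [0.5432, -0.1059, 0.0884]
tool_rot: [[1.0, -0.021, -0.0], [-0.021, -1.0, 0.0], [-0.0, -0.0, -1.0]]
ft_force: [-0.3, -0.1, 0.9]
grip_width: 0.0092
gripper_force: 39.4
```

Request:
drive_tool(
  series=[
    [[0, 0, 0.001], 0, 0.002],
    [[0, 0, 0.001], 0, 0.002],
  ],
)

```text
time_s: 20.05
position: [0.5433, -0.1059, 0.0881]
tool_rot: [[1.0, -0.021, 0.0], [-0.021, -1.0, -0.0], [0.0, 0.0, -1.0]]
ft_force: [-1.9, -0.0, 6.2]
grip_width: 0.0093
gripper_force: 40.3
```

Request:
drive_tool(
  series=[
    [[0, 0, 0.001], 0, 0.002],
    [[0, 0, 0.001], 0, 0.002],
  ],
)

```text
time_s: 20.25
position: [0.5433, -0.1059, 0.0881]
tool_rot: [[1.0, -0.021, 0.001], [-0.021, -1.0, -0.001], [0.001, 0.001, -1.0]]
ft_force: [-5.1, 1.3, 14.7]
grip_width: 0.0092
gripper_force: 41.6
```

Request:
drive_tool(
  series=[
    [[0, 0, -0.001], 0, 0.002],
    [[0, 0, -0.0015], 0, 0.002],
    [[0, 0, -0.0015], 0, 0.02],
    [[0, 0, -0.0015], 0, 0.04],
    [[0, 0, -0.0015], 0, 0.04],
    [[0, 0, -0.02], 0, 0.04],
    [[0, 0, -0.06], 0, 0.04],
    [[0, 0, -0.1], 0, 0.04],
    [[0.03, 0, -0.12], 0, 0.04],
    [[0.03, 0, -0.12], 0, 0.04],
    [[0.03, 0, -0.12], 0, 0.04],
  ],
)

```text
time_s: 21.35
position: [0.5729, -0.1064, 0.2058]
tool_rot: [[1.0, -0.021, -0.001], [-0.021, -1.0, 0.0], [-0.001, -0.0, -1.0]]
ft_force: [-1.0, -0.5, -1.0]
grip_width: 0.0402
gripper_force: 0.0
```

```bash
python3 - <<'E'
from m import *
o=env.observe();print(o['position'],o['ft_force'])
I=[]
for n in('scene','side','wrist'):
    d=grab(n); u,v=proj(d,[.5427,-.106,.09])[0].astype(int)
    R=pts(d,red(d));R=R[(np.linalg.norm(R[:,:2]-[.5427,-.106],axis=1)<.04)&(R[:,2]>.06)];print(n,len(R),R[:,2].max(),R[R[:,2]>.115].mean(0))
    G=pts(d,green(d));G=G[(G[:,2]>.05)&(G[:,2]<.075)&(G[:,0]<.66)&(abs(G[:,1])<.2)];print('tube front',(G[:,:2]@[.362,.932]).min(),np.median(G[:,2]))
    I.append(cv2.resize(d['img'][max(v-35,0):max(v-35,0)+70,u-32:u+32],(256,280),interpolation=cv2.INTER_CUBIC))
cv2.imwrite('pics/c6.png',np.hstack(I)[:,:,::-1])
E
```

```text
[ 0.57292033 -0.10638571  0.20575752] [-1.03020587 -0.5399013  -0.98587629]
scene 103 0.12032160311731943 [ 0.54280092 -0.10976287  0.11740711]
tube front 0.13880663956728345 0.06261916526253686
side 189 0.37471894081212254 [ 0.5419946  -0.10264291  0.13755561]
tube front 0.14124227721204352 0.06471894333889738
wrist 414 0.12182293010977271 [ 0.54307803 -0.10581307  0.11972578]
tube front 0.14032169196558367 0.06588720444936114
```

View pics/c6.png

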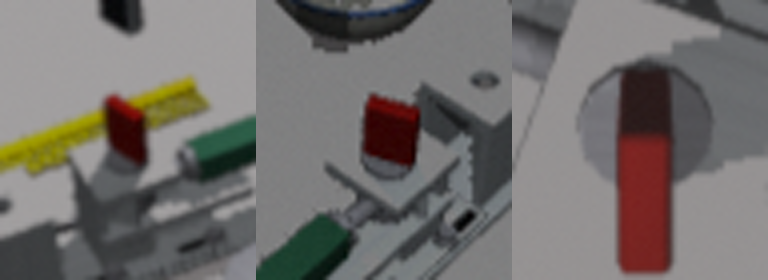

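All three views show the collar flat on the fork. The handle top is at z 0.1197, the same as when parked, and the arm is still home and level with the gripper clear. Handing in.

```bash
python3 -c "
from rig import env
print(env.close_job())"
```

```text
the job is handed in; nothing more can be done
None
```

The drying arm is home in the fork, the steel pin is down through the fork and eye with its collar seated on the fork, and both are released. I handed the job in, but no verdict came back. The clip's grip hardly showed in the force readings, so I confirmed seating from the collar and handle height in the images.

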